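# Click the sample tubes into the mixer's spring clips by size

## Robot

A 6-joint arm with a two-finger parallel gripper is mounted at the origin on a cart in front of the work surface, level with it; the furniture and walls round the work are solid. World frame = base frame: x ahead of the robot, y to its left, z up, the work surface at z = 0. Lengths are in mm, angles in rad, forces in N, time in s.
With the tool pointing down it reaches from about 225 to 725 mm from the base axis. Payload 3.1 kg.
Tool frame: the origin (TCP) lies midway between the tips of the shut fingers; the grasp point (between the pads) lies 19 mm behind it; z points along the fingers, y is the direction in which the jaws open and shut (so a half turn about z gives the same grasp; the last joint's range is limited). The gripper opens to 85 mm and grips with 20 to 120 N. Pads are 22 mm wide; open, the fingers measure 114 mm over their backs; the gripper's body (76 mm by 85 mm) begins 54 mm behind the grasp point. The pads swing forward as they close: fully open they stand 13 mm farther back than shut.
Start: joints at [1.124, 0.048, 0.099, 1.622, 0, 1.443], TCP at [164.556, 498.536, 231.312] pointing down, gripper open.
Joint ranges: [-2.91, 2.91], [-0.99, 1.94], [-1.21, 1.42], [-2.12, 2.29], [-1.49, 1.47], [-3.14, 3.14]. Speed limits (rad/s): [2.79, 2.79, 3.14, 3.14, 3.14, 3.14].

## Interface

Orientations are given as a rotation vector (axis times angle).
In Python, from station import bot gives the robot as it stands.
- The arm moves only by the shell command python3 -m crank 'ROWS' [OPENING] [FORCE]. ROWS is JSON, a list of rows, each an object with "slide": the shift along the tool's x, y, z in cm, a list of three; "delta_rot": the turn, a rotation vector about the tool's x, y, z in degrees, a list of three. A call has 1 to 5 rows; each row is the pose to reach, as a shift and turn from the pose measured when the call began, along the tool's axes at that moment; what a row does not reach only later rows make up. A row lasts 1/8 s, in which the tool goes at most 62.5 mm and 10.7 degrees, less where a joint would pass 70% of its speed; a pose out of reach is approached as far as the arm can. A call with a gripper value outside its range is refused whole. OPENING is the closure, from 0 (fully open) to 1 (shut), set as the call begins (- or left out, the last holds). The fingers move at their own pace and stop on an object; FORCE is the grip in N (left out, the last holds). Time passes only in rows, so rows that repeat a pose let the fingers close. It gives the time, the measured TCP pose, the force and the opening at its end, in the units of the state.
- bot.get_state(): the state, without advancing time (a new reading comes with each control period).
- bot.camera(name): name is "side" or "top"; returns a dict with "img" (480x640x3 uint8, red, green, blue), "vfov" (degrees; the focal length in pixels is half the picture's height over the tangent of half this angle, whatever the lens; pixels are square), "cx", "cy" (the principal point, pixels), "k1" (the pictures are not rectified: a ray, as slopes to the right and down, at radius r is drawn at 1 + k1 r^2 times it, then the intrinsics apply), "R" (3x3) and "t" (3): a world point X has camera coordinates R X + t. Camera axes: x right, y down, z forward; pixel columns grow to the right and rows downward; lengths in mm; the calibration is good to about 2 mm. A picture is of the moment at which its call begins. There is no depth.
- bot.finish_job(): hands the job in, once; it reports no verdict.
The state is a dict: "time_s": time; "joints": joint angles; "qd": joint speeds; "effort": joint torques, N m; "eef_pos": TCP position; "tcp_rot": TCP orientation; "contact_force": force on the tool from outside, world axes, zero at the start; "ft_torque": the same for the moment, N m; "grip_width": opening from 0.0 (shut) to 1.0 (fully open).
Only numpy, scipy, OpenCV 4.12 (cv2) and the standard library are available. Lean on these libraries where they do the work, as an engineer would, in place of code of your own. Each camera call takes 0.05 s, during which the arm holds its last target. There are 200 camera calls.

## Task

Load the tube mixer: lay each sample tube from the white tray on its own pair of spring clips, centred, and press it down until both clips have snapped over it: the longest at the platform's blue-striped end, the middle one in the middle, the shortest at the other end. The tubes are glass, so never squeeze or press one with more than about 40 N, and leave the bottle, petri dish, marker and forceps where they are.

Things in the scene. Friction and masses are not known exactly. Their poses are not given: they have to be found in the camera images.
- mixer: Tube mixer, fixed. White base 110 x 190 x 28 mm (x, y, z), origin at the centre of its underside. Over it a 106 x 184 mm aluminium platform, upper face 46 mm above the desk, on soft rubber mounts, with three stations for lying tubes, 58 mm apart along y; tubes lie along x. A blue strip runs along the platform's +y edge.
- slot_long (a point): Seat of the longest tube, next to the blue strip: where its axis midpoint lies when fully seated, 62 mm above the desk while unloaded. Under a few N the whole platform sinks some millimetres to a firm stop, and rises when let go: judge the press by force. x along the tube, y across, z up. A tube laid on the clips' bumps rests with its axis about 12 mm above this seat; 9 to 13 N push it through to snap under the bumps.
- slot_middle (a point): Seat of the middle tube, at the platform's centre; frame as slot_long. Clips of every station: 8 mm long, at x = +-22 mm (36 mm free between them), two jaws each that spring apart sideways, with round bumps 6 mm above the seat, 9 mm apart, and lips flaring outward up to 13 mm above the seat. Laid on the bumps, the tube stays there when let go.
- slot_short (a point): Seat of the shortest tube, at the platform's -y end; frame as slot_long. Cheeks of every station: between the clips, x from -15 to 15 mm, inner faces 9 and outer faces 12 mm from the axis, rising to 2 mm above the seat. So fingers cannot straddle a tube down to the seat: let go of it on the bumps and press it from above with shut fingers between the clips.
- tray: White cradle tray, fixed, 96 x 146 mm, base 5 mm thick, origin at the centre of its underside. Three grooves along its x, 46 mm apart along y; which tube lies in which varies. Tube axes 24 mm above the desk, on two 6 mm wide crossbars at x = -32 and +27 mm with notch sides up to 22 mm high; nothing between the bars above the base: grip a tube across at its middle.
- tube_long_mid (a point): Middle of the axis of the longest tube: sample tube 112 mm long, 13 mm diameter (purple cap 17 mm diameter), 20 g. z along the tube towards its cap.
- tube_middle_mid (a point): Middle of the axis of the middle tube: 94 mm long, 13 mm diameter, purple cap 17 mm, 20 g. z towards its cap.
- tube_short_mid (a point): Middle of the axis of the shortest tube: 80 mm long, 13 mm diameter, white stopper of about the same diameter, red contents, 20 g. z towards its stopper.
- tube_long: The longest tube; origin at the round bottom end, z along it to the cap.
- tube_middle: The middle tube; origin at the round bottom end, z along it to the cap.
- tube_short: The shortest tube; origin at the round bottom end, z along it to the stopper.
- bottle: Bystander: small white bottle with red cap, 40 mm diameter, 85 mm high, origin under its centre, behind the work.
- petri: Bystander: petri dish, 58 mm diameter, 15 mm high, origin under its centre, at the right.
- marker: Bystander: marker, red and white, 135 x 17 x 16 mm, origin under its centre, lies behind the work.
- forceps: Bystander: steel forceps, 134 x 18 x 9 mm, origin under its centre, at the left.

How it is judged:
By the outcome, as a careful person would: the job done as asked, in the order asked, and still so for the second after the job is handed in, with the robot touching nothing.
It also fails if it takes over 72 s, if anything falls off the work surface, if the arm or the gripper's body presses on something with over 40 N, if the wrist force passes 120 N, or if a joint passes its speed limit or range.

## Working session

There is one attempt and no reset: what is moved stays moved. The work goes in short steps, Python scripts to look and compute and a shell command to move; the robot and the scene stay as the last step left them, time stands still between calls to the robot, and variables do not carry over. Pictures are saved under pics/ and viewed, about 8 in all and at most 12, crops included, and the job is handed in when it is done.

```bash
ls; mkdir -p pics; python3 - <<'E'
from station import bot
import cv2,numpy as np
s=bot.get_state(); print({k:np.round(v,3).tolist() for k,v in s.items()})
for n in("top","side"):
    c=bot.camera(n); cv2.imwrite(f"pics/{n}0.png",c["img"][:,:,::-1])
    print(n,{k:np.round(c[k],3).tolist() for k in c if k!="img"})
E
```

```text
pics
{'time_s': 0.0, 'joints': [1.124, 0.049, 0.098, 1.622, 0.0, 1.443], 'qd': [-0.0, 0.002, 0.001, -0.0, 0.0, 0.002], 'effort': [0.0, -33.878, 32.002, 0.02, -0.0, 0.0], 'eef_pos': [164.286, 497.974, 230.122], 'tcp_rot': [-0.499, -3.101, 0.004], 'contact_force': [0.811, -0.457, -0.042], 'ft_torque': [0.07, 0.035, 0.029], 'grip_width': 0.998}
top {'vfov': 55.139, 'cx': 309.158, 'cy': 235.057, 'k1': -0.065, 'R': [[-0.027, -0.999, -0.023], [-0.992, 0.029, -0.126], [0.126, 0.02, -0.992]], 't': [117.656, 537.362, 930.192]}
side {'vfov': 50.599, 'cx': 315.972, 'cy': 239.742, 'k1': -0.049, 'R': [[-0.987, -0.159, -0.013], [-0.082, 0.575, -0.814], [0.136, -0.802, -0.581]], 't': [551.77, 58.318, 1182.345]}
```

View pics/top0.png

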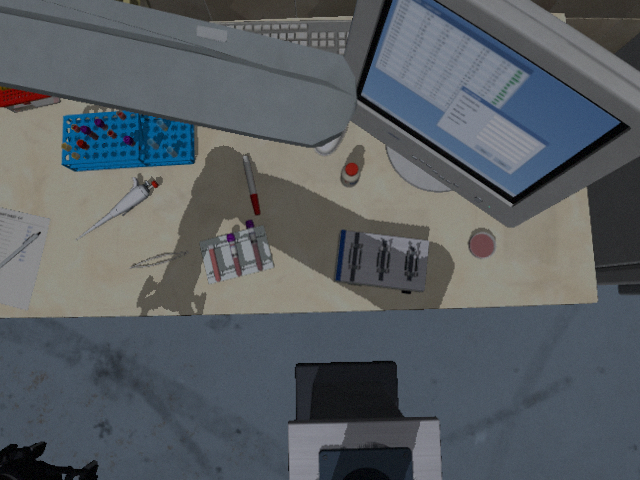

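View pics/side0.png

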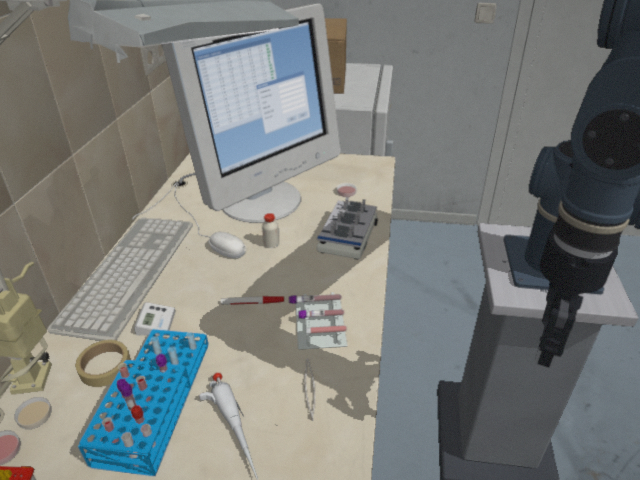

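The top view shows the tray at about (237,255), with two purple-capped tubes and a white-stoppered one. The mixer is at about (383,260), with its blue strip on the left (+y). Next I'll zoom in.

```bash
cat > h.py <<'E'
import cv2,numpy as np
def KD(c):
    f=240/np.tan(np.radians(c["vfov"])/2)
    return np.array([[f,0,c["cx"]],[0,f,c["cy"]],[0,0,1]]),np.array([c["k1"],0,0,0.])
def ray(c,px):
    K,D=KD(c); n=cv2.undistortPoints(np.float64(px).reshape(-1,1,2),K,D).reshape(-1,2)
    R,t=np.array(c["R"]),np.array(c["t"]); return -R.T@t, np.c_[n,np.ones(len(n))]@R
def plane(c,px,z):
    o,d=ray(c,px); return o+d*((z-o[2])/d[:,2:])
def proj(c,X):
    K,D=KD(c); return cv2.projectPoints(np.float64(X).reshape(-1,1,3),cv2.Rodrigues(np.array(c["R"]))[0],np.float64(c["t"]),K,D)[0].reshape(-1,2)
def crop(img,x,y,w,h,s): return cv2.resize(img[y:y+h,x:x+w],None,fx=s,fy=s,interpolation=cv2.INTER_CUBIC)
E
python3 - <<'E'
import cv2,numpy as np
from h import *
t=cv2.imread("pics/top0.png"); s=cv2.imread("pics/side0.png")
a=crop(t,190,210,100,75,4); b=crop(t,325,220,100,75,4)
b=crop(t,330,220,100,75,4); c=crop(s,285,285,80,60,5); d=crop(s,310,190,80,60,5)
cv2.imwrite("pics/crop0.png",np.vstack([np.hstack([a,b]),np.hstack([c,d])]))
E
```

```text
(no output)
```

View pics/crop0.png

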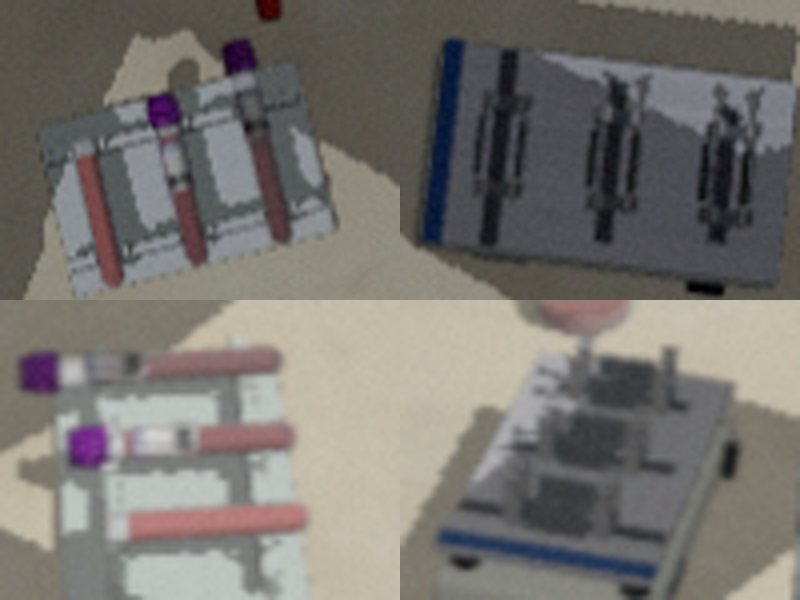

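The crop shows the tubes in the tray, left to right (+y to −y): short, middle, long. The platform corners are near (341,230), (335,281), (425,292) and (429,241).

```bash
cat > meas.py <<'E'
from station import bot
from h import *
c=bot.camera("top"); s=bot.camera("side")
T={"short":[(211,245.75),(218.5,281)],"middle":[(230,234.25),(239.75,276)],"long":[(249,220.5),(260.25,270.25)]}
S={"short":[(306.6,330.4),(346.2,328.2)],"middle":[(299,314.4),(343.4,312.4)],"long":[(289.4,299.4),(341,297)]}
for k in T:
    a=plane(c,T[k],24); b=plane(s,S[k],24)
    for n,p in(("top",a),("side",b)):
        v=p[0]-p[1]; print(k,n,"mid",p.mean(0).round(1)[:2],"len",np.linalg.norm(v).round(1),"ang",np.degrees(np.arctan2(v[1],v[0])).round(1))
P=plane(c,[(341.5,230),(335.25,280.75),(424.5,291.75),(429,241)],46)
print(P.round(1)[:,:2],"centre",P.mean(0).round(1)); 
for i in range(4):
    v=P[(i+1)%4]-P[i]; print(np.linalg.norm(v).round(1),np.degrees(np.arctan2(v[1],v[0])).round(1))
# blue & platform side view: blue strip ends
img=c["img"].astype(int); m=((img[...,2]-img[...,0]>35)).astype(np.uint8); m[:220]=0;m[300:]=0;m[:,:325]=0;m[:,360:]=0
r=cv2.minAreaRect(cv2.findNonZero(m)); bp=plane(c,cv2.boxPoints(r),46); print("blue",r,bp.mean(0).round(1),bp[:,:2].round(1))
img=s["img"].astype(int); m=((img[...,2]-img[...,0]>35)).astype(np.uint8); m[:220]=0;m[260:]=0;m[:,:310]=0;m[:,380:]=0
r=cv2.minAreaRect(cv2.findNonZero(m)); bp=plane(s,cv2.boxPoints(r),46); print("blue side",bp.mean(0).round(1),bp[:,:2].round(1))
E
python3 meas.py
```

```text
short top mid [487.4 305. ] len 77.1 ang 11.9
short side mid [488.7 306. ] len 77.5 ang 12.8
middle top mid [503.9 261.8] len 91.8 ang 12.7
middle side mid [505.5 263.5] len 90.0 ang 12.0
long top mid [523.6 219.4] len 109.5 ang 12.0
long side mid [524.8 220.2] len 108.3 ang 12.3
[[ 547.7   34.8]
 [ 443.1   51.3]
 [ 415.4 -130.3]
 [ 519.3 -145.4]] centre [481.4 -47.4  46. ]
105.9 171.0
183.7 -98.7
105.1 -8.3
182.5 81.1
blue ((340.3122863769531, 254.59556579589844), (3.7973403930664062, 49.482269287109375), 6.709837436676025) [496.9  39.   46. ] [[446.8  50.6]
 [548.1  35.2]
 [547.   27.4]
 [445.7  42.9]]
blue side [498.   36.9  46. ] [[548.3  33.9]
 [548.8  24.8]
 [447.3  40.1]
 [447.4  48.9]]
```

```bash
cat > go.py <<'E'
# usage: go.py x y z jawangle  -> shift/turn needed from measured pose
import sys,numpy as np
from scipy.spatial.transform import Rotation as Ro
from station import bot
s=bot.get_state(); p=np.array(s["eef_pos"]); R=Ro.from_rotvec(s["tcp_rot"])
x,y,z,a=map(float,sys.argv[1:5]); a=np.radians(a)
best=None
for q in(a,a+np.pi):
    Y=np.array([np.cos(q),np.sin(q),0]); Z=np.array([0,0,-1.]); X=np.cross(Y,Z)
    d=(R.inv()*Ro.from_matrix(np.c_[X,Y,Z])).as_rotvec(degrees=True)
    if best is None or np.linalg.norm(d)<np.linalg.norm(best): best=d
print("t",round(s["time_s"],2),"pos",p.round(1),"F",np.round(s["contact_force"],1),"g",round(s["grip_width"],3),"j6",round(s["joints"][5],2))
print("slide cm",(R.inv().apply(np.array([x,y,z])-p)/10).round(2),"rot",best.round(1))
E
python3 go.py 524 220 100 102.3
```

```text
t 0.2 pos [164.4 498.2 230.6] F [ 0.3 -0.8 -0.1] g 0.998 j6 1.44
slide cm [-42.87 -15.12  13.07] rot [ -0.1  -0.  -30.6]
```

```bash
python3 -m crank '[{"slide":[-6,-2,0],"delta_rot":[0,0,-10]},{"slide":[-12,-4,1],"delta_rot":[0,0,-20]},{"slide":[-18,-6.3,2],"delta_rot":[0,0,-30.6]},{"slide":[-24,-8.4,4],"delta_rot":[0,0,-30.6]},{"slide":[-30,-10.5,6],"delta_rot":[0,0,-30.6]}]' 0.6 30; python3 go.py 524 220 80 102.3
```

```text
time_s: 0.82
eef_pos: [393.8, 321.8, 179.5]
tcp_rot: [-0.338, 3.123, -0.001]
contact_force: [0.3, 1.2, -0.4]
grip_width: 0.403
t 0.82 pos [393.8 321.8 179.5] F [ 0.3  1.2 -0.4] g 0.403 j6 0.34
slide cm [-10.54 -12.73   9.96] rot [-0.   0.   0.1]
```

```bash
python3 -m crank '[{"slide":[-3.7,-4.4,3],"delta_rot":[0,0,0]},{"slide":[-7.5,-9,6],"delta_rot":[0,0,0]},{"slide":[-10.5,-12.7,9],"delta_rot":[0,0,0]},{"slide":[-10.5,-12.7,11.5],"delta_rot":[0,0,0]},{"slide":[-10.5,-12.7,11.5],"delta_rot":[0,0,0]}]' 0.6; python3 go.py 524 220 15 102.3
python3 - <<'E'
from station import bot
from h import *
a=bot.camera("top");b=bot.camera("side")
cv2.imwrite("pics/a1.png",np.hstack([crop(a["img"],190,190,100,100,4),crop(b["img"],270,230,100,100,4)])[:,:,::-1])
E
```

```text
time_s: 1.45
eef_pos: [521.3, 218.7, 61.2]
tcp_rot: [0.335, -3.117, 0.003]
contact_force: [-0.1, -0.1, -0.6]
grip_width: 0.402
t 1.45 pos [521.3 218.7  61.2] F [-0.1 -0.1 -0.6] g 0.402 j6 0.06
slide cm [-0.33  0.08  4.62] rot [-0.1 -0.4 -0. ]
```

View pics/a1.png

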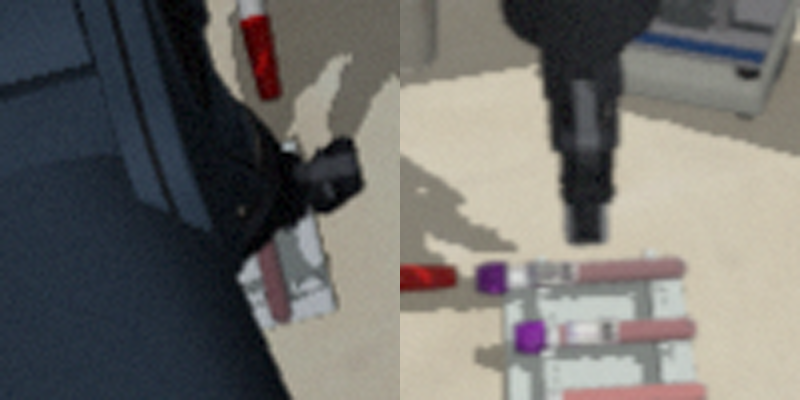

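The gripper is over the long tube, in line with its middle in the side view. Descending.

```bash
python3 -m crank '[{"slide":[-0.2,0.1,1.5],"delta_rot":[0,0,0]},{"slide":[-0.3,0.1,3],"delta_rot":[0,0,0]},{"slide":[-0.3,0.1,4.6],"delta_rot":[0,0,0]},{"slide":[-0.3,0.1,4.6],"delta_rot":[0,0,0]}]' 0.6 ; python3 -m crank '[{"slide":[0,0,0],"delta_rot":[0,0,0]},{"slide":[0,0,0],"delta_rot":[0,0,0]},{"slide":[0,0,0],"delta_rot":[0,0,0]},{"slide":[0,0,0],"delta_rot":[0,0,0]}]' 0.9 25 ; python3 go.py 524 220 15 102.3
```

```text
time_s: 2.05
eef_pos: [523.7, 221.5, 16.2]
tcp_rot: [0.339, -3.118, 0.002]
contact_force: [0.5, -0.5, -0.8]
grip_width: 0.4
time_s: 2.55
eef_pos: [524.1, 220.8, 16.5]
tcp_rot: [0.338, -3.119, 0.005]
contact_force: [0.8, -3.6, 0.7]
grip_width: 0.144
t 2.55 pos [524.1 220.8  16.5] F [ 0.8 -3.6  0.7] g 0.144 j6 0.07
slide cm [ 0.03 -0.07  0.15] rot [-0.1 -0.3  0.1]
```

```bash
python3 -m crank '[{"slide":[0,0,-3],"delta_rot":[0,0,0]},{"slide":[0,0,-8],"delta_rot":[0,0,0]},{"slide":[0,0,-12],"delta_rot":[0,0,0]},{"slide":[0,0,-12],"delta_rot":[0,0,0]}]'; python3 go.py 490.7 9.9 110 81.25
```

```text
time_s: 3.05
eef_pos: [527.6, 223.2, 142.1]
tcp_rot: [-0.339, 3.118, 0.002]
contact_force: [0.1, -0.2, -0.8]
grip_width: 0.141
t 3.05 pos [527.6 223.2 142.1] F [ 0.1 -0.2 -0.8] g 0.141 j6 0.07
slide cm [  8.21 -20.04   3.15] rot [ 0.1  0.3 21.2]
```

```bash
python3 -m crank '[{"slide":[2,-5,0],"delta_rot":[0,0,8]},{"slide":[4,-10,0.5],"delta_rot":[0,0,16]},{"slide":[6,-15,1.5],"delta_rot":[0.1,0.3,21.2]},{"slide":[8.2,-20,3],"delta_rot":[0.1,0.3,21.2]},{"slide":[8.2,-20,3],"delta_rot":[0.1,0.3,21.2]}]'; python3 -m crank '[{"slide":[0,0,0],"delta_rot":[0,0,0]}]'; python3 go.py 490.7 9.9 85 81.25; python3 - <<'E'
from station import bot
from h import *
a=bot.camera("top");b=bot.camera("side")
A=a["img"].copy()
cv2.imwrite("pics/a2.png",np.hstack([crop(a["img"],315,200,100,100,4),crop(b["img"],300,160,100,100,4)])[:,:,::-1])
E
```

```text
time_s: 3.68
eef_pos: [488.3, 8.2, 108.8]
tcp_rot: [-0.249, -3.127, -0.002]
contact_force: [0.6, -0.3, -0.5]
grip_width: 0.14
time_s: 3.8
eef_pos: [488.1, 8.9, 108.3]
tcp_rot: [-0.25, -3.126, -0.004]
contact_force: [-0.2, 1.0, 0.4]
grip_width: 0.14
t 3.8 pos [488.1   8.9 108.3] F [-0.2  1.   0.4] g 0.14 j6 0.04
slide cm [-0.25  0.14  2.33] rot [ 0.1 -0.3 -0.4]
```

View pics/a2.png

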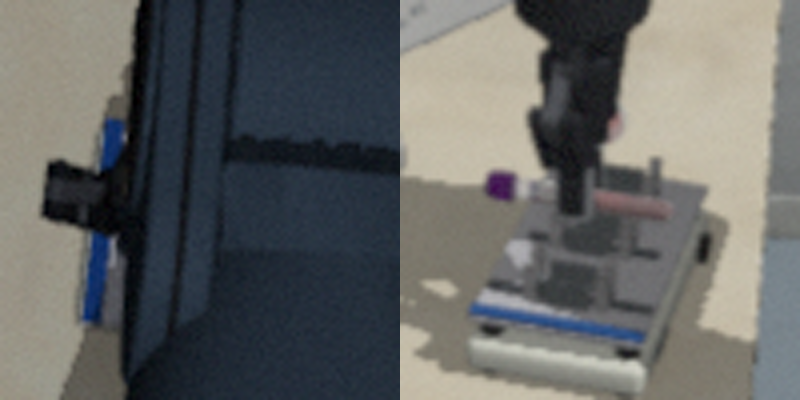

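```bash
python3 - <<'E'
from station import bot
from h import *
b=bot.camera("side"); p=plane(b,[(321.75,206.25),(368,212.25)],115.8); v=p[0]-p[1]
m=p.mean(0); u=v/np.linalg.norm(v); tc=np.array(bot.get_state()["eef_pos"])
print(p.round(1),np.linalg.norm(v),np.degrees(np.arctan2(v[1],v[0])),"mid-tcp along",(m-tc)@u, "mid",m)
a=bot.camera("top"); t=cv2.imread("pics/top0.png"); s=cv2.imread("pics/side0.png")
th=np.radians(-8.75);X=np.array([np.cos(th),np.sin(th)]);Y=np.array([-X[1],X[0]]);C=np.array([482,-47.4])
for k in(-58,0,58):
  for i in(-26,-18,18,26):
    for z in(62,75):
      for c,im in((a,t),(b,s)):
        pass
    q=np.r_[C+X*i+Y*k,68]
    for c,im in((a,t),(b,s)):
      x,y=proj(c,q)[0]; im[int(round(y)),int(round(x))]=(0,255,0)
def cr(im,x,y,w,h): return cv2.resize(im[y:y+h,x:x+w],None,fx=8,fy=8,interpolation=cv2.INTER_NEAREST)
cv2.imwrite("pics/chk.png",np.vstack([cr(t,335,225,95,37),cr(s,315,200,95,37)]) if 0 else np.hstack([cr(t,338,230,50,70),cr(s,318,195,50,70)]))
E
```

```text
[[543.1   3.6 115.8]
 [434.3  14.7 115.8]] 109.41188411395918 -5.81913364110865 mid-tcp along 0.2786307356777438 mid [488.69720726   9.1471635  115.8       ]
```

View pics/chk.png

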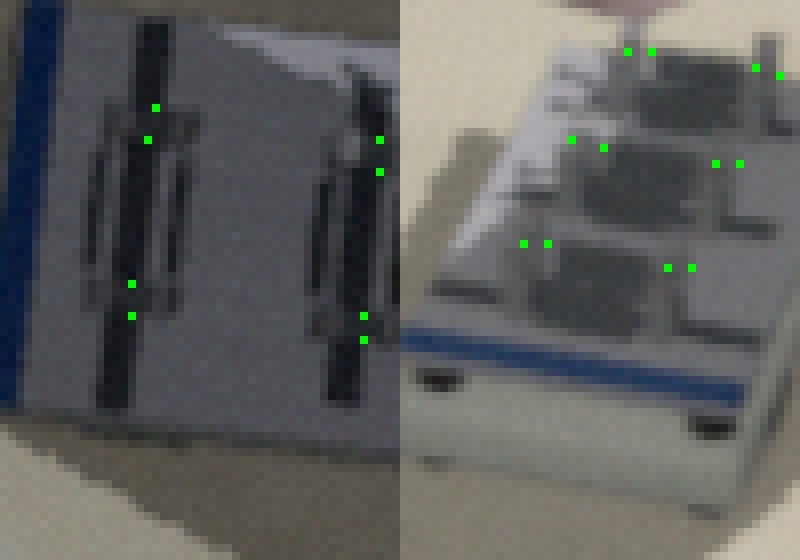

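Predicted clip positions (green) match the clips in both views, and the tube is centred in the grip to within about 0.3 mm. Lowering.

```bash
python3 -m crank '[{"slide":[-0.2,0.1,1],"delta_rot":[0,-0.2,-0.4]},{"slide":[-0.25,0.14,2.3],"delta_rot":[0.1,-0.3,-0.4]},{"slide":[-0.25,0.14,3.0],"delta_rot":[0.1,-0.3,-0.4]},{"slide":[-0.25,0.14,3.0],"delta_rot":[0.1,-0.3,-0.4]}]'; python3 go.py 490.7 9.9 67 81.25
```

```text
time_s: 4.5
eef_pos: [490.1, 10.7, 77.5]
tcp_rot: [-0.235, -3.131, 0.001]
contact_force: [-0.8, -0.4, 0.2]
grip_width: 0.138
t 4.5 pos [490.1  10.7  77.5] F [-0.8 -0.4  0.2] g 0.138 j6 0.04
slide cm [-0.07 -0.07  1.05] rot [-0.  -0.1  0.2]
```

```bash
python3 -m crank '[{"slide":[-0.05,-0.07,0.4],"delta_rot":[0,0,0]},{"slide":[-0.05,-0.07,0.8],"delta_rot":[0,0,0]},{"slide":[-0.05,-0.07,0.8],"delta_rot":[0,0,0]}]'; python3 -m crank '[{"slide":[0,0,0.3],"delta_rot":[0,0,0]},{"slide":[0,0,0.3],"delta_rot":[0,0,0]}]'; python3 go.py 490.7 9.9 67 81.25
```

```text
time_s: 4.88
eef_pos: [490.3, 9.9, 69.2]
tcp_rot: [-0.235, -3.13, 0.001]
contact_force: [-0.3, -0.5, 0.1]
grip_width: 0.137
time_s: 5.12
eef_pos: [490.4, 10.1, 66.3]
tcp_rot: [-0.235, -3.13, -0.0]
contact_force: [0.3, 0.3, -0.3]
grip_width: 0.143
t 5.12 pos [490.4  10.1  66.3] F [ 0.3  0.3 -0.3] g 0.143 j6 0.03
slide cm [-0.03 -0.01 -0.07] rot [-0.  -0.1  0.2]
```

```bash
for i in 1; do python3 -m crank '[{"slide":[0,0,0.15],"delta_rot":[0,0,0]},{"slide":[0,0,0.15],"delta_rot":[0,0,0]}]'; python3 -m crank '[{"slide":[0,0,0.15],"delta_rot":[0,0,0]},{"slide":[0,0,0.15],"delta_rot":[0,0,0]}]'; done
```

```text
time_s: 5.38
eef_pos: [490.7, 10.3, 65.1]
tcp_rot: [-0.235, -3.131, -0.001]
contact_force: [-0.2, 1.9, 2.1]
grip_width: 0.141
time_s: 5.62
eef_pos: [490.8, 10.3, 63.8]
tcp_rot: [-0.235, -3.131, -0.001]
contact_force: [-0.2, 0.4, 2.0]
grip_width: 0.14
```

Light contact (2 N). Releasing, then lifting and shutting the fingers.

```bash
python3 -m crank '[{"slide":[0,0,0],"delta_rot":[0,0,0]},{"slide":[0,0,0],"delta_rot":[0,0,0]},{"slide":[0,0,0],"delta_rot":[0,0,0]}]' 0.68; python3 -m crank '[{"slide":[0,0,-2],"delta_rot":[0,0,0]},{"slide":[0,0,-4],"delta_rot":[0,0,0]},{"slide":[0,0,-4],"delta_rot":[0,0,0]}]';  python3 -m crank '[{"slide":[0,0,0],"delta_rot":[0,0,0]},{"slide":[0,0,0],"delta_rot":[0,0,0]},{"slide":[0,0,0],"delta_rot":[0,0,0]},{"slide":[0,0,0],"delta_rot":[0,0,0]}]' 1; python3 go.py 490.7 9.9 82 81.25
python3 - <<'E'
from station import bot
from h import *
b=bot.camera("side")
cv2.imwrite("pics/a3.png",crop(b["img"],310,185,90,70,6)[:,:,::-1])
E
```

```text
time_s: 6.0
eef_pos: [490.5, 10.2, 63.4]
tcp_rot: [-0.235, -3.131, -0.001]
contact_force: [0.6, -0.4, 0.9]
grip_width: 0.316
time_s: 6.38
eef_pos: [492.0, 10.0, 105.0]
tcp_rot: [0.235, 3.131, 0.0]
contact_force: [0.4, 0.2, 0.3]
grip_width: 0.32
time_s: 6.88
eef_pos: [491.7, 10.0, 104.5]
tcp_rot: [0.235, 3.132, 0.0]
contact_force: [-0.4, -0.3, -0.2]
grip_width: 0.002
t 6.88 pos [491.7  10.  104.5] F [-0.4 -0.3 -0.2] g 0.002 j6 0.03
slide cm [ 0.1  -0.02  2.25] rot [0.  0.  0.2]
```

View pics/a3.png

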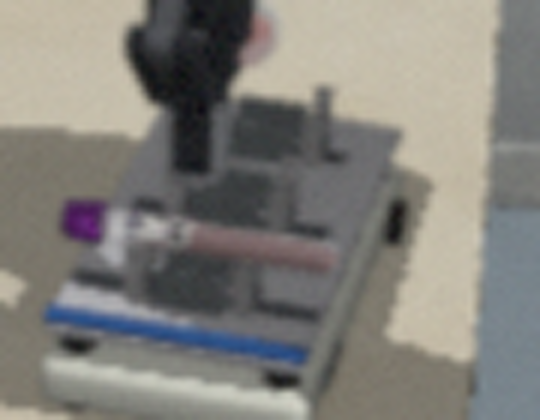

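The tube lies on the bumps of the long station, level. Pressing from above with shut fingers.

```bash
python3 -m crank '[{"slide":[0.1,0,1.2],"delta_rot":[0,0,0]},{"slide":[0.1,0,2.2],"delta_rot":[0,0,0]},{"slide":[0.1,0,2.2],"delta_rot":[0,0,0]}]'; python3 -m crank '[{"slide":[0,0,0.2],"delta_rot":[0,0,0]},{"slide":[0,0,0.4],"delta_rot":[0,0,0]}]'|egrep 'eef|cont'; python3 -m crank '[{"slide":[0,0,0.2],"delta_rot":[0,0,0]},{"slide":[0,0,0.3],"delta_rot":[0,0,0]}]'|egrep 'eef|cont'
```

```text
time_s: 7.3
eef_pos: [489.7, 10.3, 81.0]
tcp_rot: [-0.235, -3.131, -0.001]
contact_force: [1.1, -0.4, -0.2]
grip_width: -0.002
eef_pos: [490.1, 10.2, 77.5]
contact_force: [-0.2, -0.2, 3.3]
eef_pos: [490.1, 10.2, 75.0]
contact_force: [-1.6, -0.3, 4.3]
```

```bash
python3 -m crank '[{"slide":[0,0,0.15],"delta_rot":[0,0,0]},{"slide":[0,0,0.15],"delta_rot":[0,0,0]}]'|egrep 'eef|cont'; python3 -m crank '[{"slide":[0,0,0.15],"delta_rot":[0,0,0]},{"slide":[0,0,0.15],"delta_rot":[0,0,0]}]'|egrep 'eef|cont';python3 -m crank '[{"slide":[0,0,0.15],"delta_rot":[0,0,0]},{"slide":[0,0,0.15],"delta_rot":[0,0,0]}]'|egrep 'eef|cont'
```

```text
eef_pos: [490.2, 10.2, 73.7]
contact_force: [-1.9, 0.2, 5.4]
eef_pos: [490.3, 10.2, 72.5]
contact_force: [-1.9, -0.2, 6.0]
eef_pos: [490.3, 10.2, 71.4]
contact_force: [-2.2, -1.0, 6.1]
```

```bash
python3 -m crank '[{"slide":[0,0,0.15],"delta_rot":[0,0,0]},{"slide":[0,0,0.15],"delta_rot":[0,0,0]}]'|egrep 'eef|cont'; python3 -m crank '[{"slide":[0,0,0.15],"delta_rot":[0,0,0]},{"slide":[0,0,0.15],"delta_rot":[0,0,0]}]'|egrep 'eef|cont'
```

```text
eef_pos: [490.4, 10.2, 70.6]
contact_force: [-2.5, -0.0, 7.1]
eef_pos: [490.4, 10.2, 69.8]
contact_force: [-3.0, -0.5, 6.9]
```

```bash
python3 -m crank '[{"slide":[0,0,0.2],"delta_rot":[0,0,0]},{"slide":[0,0,0.25],"delta_rot":[0,0,0]}]'|egrep 'eef|cont'; python3 -m crank '[{"slide":[0,0,0.2],"delta_rot":[0,0,0]},{"slide":[0,0,0.25],"delta_rot":[0,0,0]}]'|egrep 'eef|cont'
```

```text
eef_pos: [490.9, 10.2, 69.2]
contact_force: [-4.8, 0.3, 11.4]
eef_pos: [492.3, 10.0, 68.7]
contact_force: [-2.7, 0.1, 11.3]
```

```bash
python3 -m crank '[{"slide":[0,0,0.2],"delta_rot":[0,0,0]},{"slide":[0,0,0.25],"delta_rot":[0,0,0]}]'|egrep 'eef|cont'; python3 -m crank '[{"slide":[0,0,0.2],"delta_rot":[0,0,0]},{"slide":[0,0,0.25],"delta_rot":[0,0,0]}]'|egrep 'eef|cont'
```

```text
eef_pos: [493.6, 9.7, 68.2]
contact_force: [-2.6, 0.1, 11.5]
eef_pos: [495.0, 9.6, 67.7]
contact_force: [-2.9, 0.6, 10.9]
```

```bash
python3 -m crank '[{"slide":[0,0,-2],"delta_rot":[0,0,0]},{"slide":[0,0,-4],"delta_rot":[0,0,0]},{"slide":[0,0,-4],"delta_rot":[0,0,0]}]'; python3 go.py 490.7 9.9 82 81.25; python3 - <<'E'
from station import bot
from h import *
b=bot.camera("side")
cv2.imwrite("pics/a4.png",crop(b["img"],310,185,90,70,6)[:,:,::-1])
E
```

```text
time_s: 10.42
eef_pos: [495.8, 9.5, 108.7]
tcp_rot: [0.234, 3.117, -0.001]
contact_force: [0.5, 0.7, -0.1]
grip_width: -0.0
t 10.43 pos [495.8   9.5 108.7] F [ 0.5  0.7 -0.1] g -0.0 j6 0.03
slide cm [ 0.56 -0.03  2.66] rot [0.  0.9 0.2]
```

View pics/a4.png

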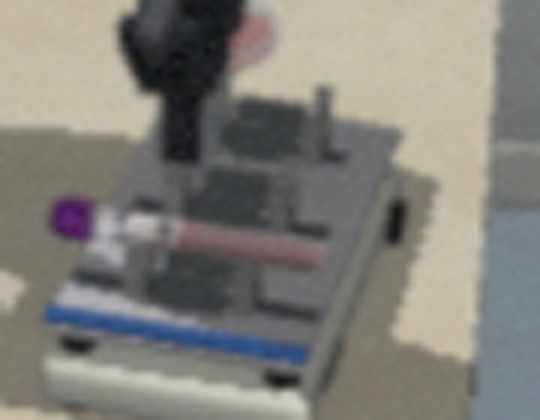

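The tube is still on the bumps, but pressing in small rebased steps let it creep about 5 mm towards +x. I'll measure that, regrip, recentre, and then press in one continuous call.

```bash
python3 - <<'E'
from station import bot
from h import *
b=bot.camera("side")
for P in([(320.3,221.7),(366.7,228)],[(318.7,221.3),(364.3,227.3)]):
    p=plane(b,P,74); print(p.round(1)[:,:2],p.mean(0).round(1))
E
python3 -m crank '[{"slide":[0,0,0],"delta_rot":[0,0.5,0.2]},{"slide":[0,0,0],"delta_rot":[0,0.9,0.2]},{"slide":[0,0,0],"delta_rot":[0,0.9,0.2]},{"slide":[0,0,0],"delta_rot":[0,0.9,0.2]}]' 0.68;python3 go.py 494.7 9.7 67 81.25
```

```text
[[546.5   6.3]
 [435.2  17.5]] [490.8  11.9  74. ]
[[550.5   5.1]
 [440.9  15.4]] [495.7  10.3  74. ]
time_s: 11.02
eef_pos: [494.1, 9.7, 106.4]
tcp_rot: [-0.24, -3.128, -0.001]
contact_force: [1.2, -0.1, 0.6]
grip_width: 0.322
t 11.03 pos [494.1   9.7 106.4] F [ 1.2 -0.1  0.6] g 0.322 j6 0.04
slide cm [-0.07  0.01  3.94] rot [ 0.  -0.3 -0. ]
```

```bash
python3 -m crank '[{"slide":[-0.16,0.01,2],"delta_rot":[0,-0.3,0]},{"slide":[-0.16,0.01,3.9],"delta_rot":[0,-0.3,0]},{"slide":[-0.16,0.01,3.9],"delta_rot":[0,-0.3,0]}]'; python3 -m crank '[{"slide":[0,0,0],"delta_rot":[0,0,0]},{"slide":[0,0,0],"delta_rot":[0,0,0]},{"slide":[0,0,0],"delta_rot":[0,0,0]}]' 0.9 25;  python3 -m crank '[{"slide":[0,0,-0.5],"delta_rot":[0,0,0]},{"slide":[0,0,-1],"delta_rot":[0,0,0]},{"slide":[0,0,-1.2],"delta_rot":[0,0,0]}]'; python3 go.py 490.7 9.9 66 81.25
```

```text
time_s: 11.4
eef_pos: [493.9, 9.8, 65.7]
tcp_rot: [-0.24, -3.129, -0.0]
contact_force: [0.1, 0.3, 0.1]
grip_width: 0.323
time_s: 11.78
eef_pos: [494.6, 9.8, 66.7]
tcp_rot: [-0.24, -3.131, -0.001]
contact_force: [-0.2, -0.2, 1.1]
grip_width: 0.145
time_s: 12.15
eef_pos: [495.0, 9.7, 79.4]
tcp_rot: [-0.241, -3.132, -0.0]
contact_force: [0.3, 0.2, -0.7]
grip_width: 0.137
t 12.15 pos [495.    9.7  79.4] F [ 0.3  0.2 -0.7] g 0.137 j6 0.04
slide cm [ 0.43 -0.04  1.34] rot [ 0. -0. -0.]
```

```bash
python3 -m crank '[{"slide":[0.5,0,0],"delta_rot":[0,0,0]},{"slide":[0.5,0,0.6],"delta_rot":[0,0,0]},{"slide":[0.5,0,1.2],"delta_rot":[0,0,0]},{"slide":[0.5,0,1.5],"delta_rot":[0,0,0]},{"slide":[0.5,0,1.5],"delta_rot":[0,0,0]}]'; python3 -m crank '[{"slide":[0,0,0],"delta_rot":[0,0,0]},{"slide":[0,0,0],"delta_rot":[0,0,0]},{"slide":[0,0,0],"delta_rot":[0,0,0]}]' 0.68; python3 -m crank '[{"slide":[0,0,-2],"delta_rot":[0,0,0]},{"slide":[0,0,-2.8],"delta_rot":[0,0,0]}]';  python3 -m crank '[{"slide":[0,0,0],"delta_rot":[0,0,0]},{"slide":[0,0,0],"delta_rot":[0,0,0]},{"slide":[0,0,0],"delta_rot":[0,0,0]},{"slide":[0,0,0],"delta_rot":[0,0,0]}]' 1; python3 go.py 490.5 9.9 80 81.25
```

```text
time_s: 12.78
eef_pos: [489.7, 10.5, 64.3]
tcp_rot: [-0.24, -3.131, -0.001]
contact_force: [-2.2, 1.1, 3.4]
grip_width: 0.139
time_s: 13.15
eef_pos: [489.7, 10.5, 64.1]
tcp_rot: [-0.24, -3.131, -0.001]
contact_force: [-0.5, -0.3, 0.3]
grip_width: 0.316
time_s: 13.4
eef_pos: [490.5, 10.4, 93.2]
tcp_rot: [0.241, 3.132, 0.0]
contact_force: [0.3, 0.6, 0.3]
grip_width: 0.32
time_s: 13.9
eef_pos: [490.1, 10.4, 92.7]
tcp_rot: [-0.241, -3.132, -0.0]
contact_force: [0.9, -0.2, -0.6]
grip_width: -0.003
t 13.9 pos [490.1  10.4  92.7] F [ 0.9 -0.2 -0.6] g -0.003 j6 0.04
slide cm [-0.05 -0.05  1.27] rot [ 0. -0. -0.]
```

```bash
python3 -m crank '[{"slide":[0,0,1.4],"delta_rot":[0,0,0]},{"slide":[0.02,0,2.1],"delta_rot":[0,0,0]},{"slide":[0.05,0,2.5],"delta_rot":[0,0,0]},{"slide":[0.1,0,2.75],"delta_rot":[0,0,0]},{"slide":[0.1,0,2.95],"delta_rot":[0,0,0]}]'; python3 -c "
from station import bot; print(bot.get_state()['tcp_rot'])"
```

```text
time_s: 14.52
eef_pos: [491.5, 10.3, 66.4]
tcp_rot: [0.24, 3.127, -0.0]
contact_force: [-0.9, 0.3, 12.5]
grip_width: -0.001
[ 2.40086982e-01  3.12694511e+00 -6.29895987e-05]
```

```bash
python3 -m crank '[{"slide":[0.15,0,0.3],"delta_rot":[0,0.3,0]},{"slide":[0.2,0,0.5],"delta_rot":[0,0.3,0]},{"slide":[0.25,0,0.65],"delta_rot":[0,0.3,0]}]'; python3 -c "
from station import bot; print(bot.get_state()['tcp_rot'])"
```

```text
time_s: 14.9
eef_pos: [491.0, 10.4, 61.2]
tcp_rot: [0.24, 3.127, 0.0]
contact_force: [2.0, 0.0, 6.0]
grip_width: -0.006
[2.40236427e-01 3.12747121e+00 7.97753486e-05]
```

```bash
python3 -m crank '[{"slide":[0,0,0.3],"delta_rot":[0,0,0]},{"slide":[0,0,0.6],"delta_rot":[0,0,0]},{"slide":[0,0,0.6],"delta_rot":[0,0,0]}]'|egrep 'eef|cont'; python3 -m crank '[{"slide":[0.05,0,0.3],"delta_rot":[0,0,0]},{"slide":[0.05,0,0.4],"delta_rot":[0,0,0]}]'|egrep 'eef|cont'
```

```text
eef_pos: [491.3, 10.4, 58.1]
contact_force: [-5.2, 0.4, 16.1]
eef_pos: [491.4, 10.4, 57.9]
contact_force: [-6.7, 0.3, 23.5]
```

Seated firmly: the force fell from 12.5 to 6 N as it snapped, then rose to 23 N against the stop. Now the middle tube.

```bash
python3 -m crank '[{"slide":[0,0,-3],"delta_rot":[0,0,0]},{"slide":[0,0,-7],"delta_rot":[0,0,0]},{"slide":[0,0,-9],"delta_rot":[0,0,0]}]' 0.6;  python3 go.py 504.7 262.6 55 102.3
```

```text
time_s: 15.9
eef_pos: [491.0, 10.5, 149.3]
tcp_rot: [0.239, 3.123, -0.001]
contact_force: [0.6, 0.4, -0.5]
grip_width: 0.397
t 15.9 pos [491.   10.5 149.3] F [ 0.6  0.4 -0.5] g 0.397 j6 0.04
slide cm [ 2.58 25.12  9.41] rot [ -0.1   0.6 -21.1]
```

```bash
python3 -m crank '[{"slide":[0.5,6,0],"delta_rot":[0,0.6,-7]},{"slide":[1,12,2],"delta_rot":[0,0.6,-14]},{"slide":[1.5,18,4],"delta_rot":[0,0.6,-21]},{"slide":[2.6,24,6],"delta_rot":[-0.1,0.6,-21.1]},{"slide":[2.6,25.1,8],"delta_rot":[-0.1,0.6,-21.1]}]'; python3 -m crank '[{"slide":[0,0,0],"delta_rot":[0,0,0]}]'; python3 go.py 504.7 262.6 16 102.3; cat > cap.py <<'E'
from station import bot
from h import *
from scipy.optimize import least_squares
cs=[bot.camera("top"),bot.camera("side")]
for i,c in enumerate(cs):
    h=cv2.cvtColor(np.ascontiguousarray(c["img"]),cv2.COLOR_RGB2HSV)
    m=cv2.inRange(h,(125,90,40),(165,255,255)); n,_,st,ce=cv2.connectedComponentsWithStats(m)
    for k in range(1,n):
        if st[k,4]>8: print("top side".split()[i],"purple",ce[k].round(1),st[k,4])
cv2.imwrite("pics/last_top.png",cs[0]["img"][:,:,::-1]); cv2.imwrite("pics/last_side.png",cs[1]["img"][:,:,::-1])
E
python3 cap.py
```

```text
time_s: 16.52
eef_pos: [502.9, 265.7, 67.1]
tcp_rot: [0.345, -3.12, -0.001]
contact_force: [0.7, 0.3, -0.1]
grip_width: 0.397
time_s: 16.65
eef_pos: [500.1, 265.9, 63.6]
tcp_rot: [0.348, -3.113, 0.002]
contact_force: [-0.0, -1.1, 0.5]
grip_width: 0.399
t 16.65 pos [500.1 265.9  63.6] F [-0.  -1.1  0.5] g 0.399 j6 0.15
slide cm [-0.42 -0.42  4.76] rot [-0.  -0.5  0.4]
top purple [ 98.3 122.6] 50
top purple [ 84.  129.4] 51
top purple [127.1 139.8] 54
top purple [357.7 233.6] 56
top purple [232.5 236. ] 13
side purple [302. 314.] 47
side purple [160.8 360.1] 106
side purple [124.1 387.5] 192
```

```bash
python3 -m crank '[{"slide":[-0.4,-0.4,1.5],"delta_rot":[0,-0.5,0.4]},{"slide":[-0.4,-0.4,3],"delta_rot":[0,-0.5,0.4]},{"slide":[-0.4,-0.4,4.7],"delta_rot":[0,-0.5,0.4]},{"slide":[-0.4,-0.4,4.7],"delta_rot":[0,-0.5,0.4]}]'; python3 go.py 504.7 262.6 16 102.3; python3 - <<'E'
from h import *
t=cv2.imread("pics/last_top.png");s=cv2.imread("pics/last_side.png")
cv2.imwrite("pics/a5.png",np.hstack([crop(t,335,222,55,75,7),crop(s,310,185,58,75,7)]))
E
```

```text
time_s: 17.25
eef_pos: [504.3, 260.9, 16.3]
tcp_rot: [0.333, -3.123, 0.001]
contact_force: [0.0, -0.1, -0.0]
grip_width: 0.399
t 17.25 pos [504.3 260.9  16.3] F [ 0.  -0.1 -0. ] g 0.399 j6 0.15
slide cm [-0.07  0.16  0.03] rot [-0.  -0.1 -0.1]
```

View pics/a5.png

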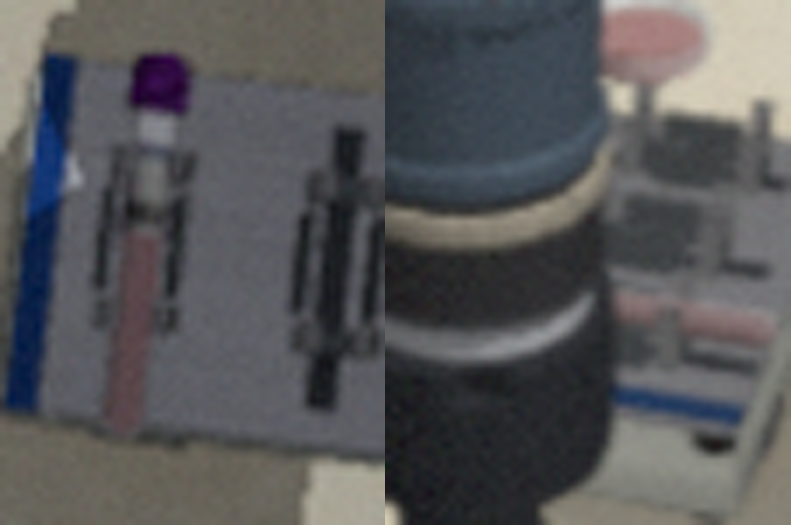

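The long tube is seated: the near clip jaw stands in front of and above it, and it lies straight between the jaws. Ends at (358.1,229.9) and (352.6,283.7).

```bash
python3 - <<'E'
from station import bot
from h import *
c=bot.camera("top")
p=plane(c,[(358.1,229.9),(352.6,283.7)],62);print(p.round(1),p.mean(0),np.linalg.norm(p[0]-p[1]))
# far/near clip bar centres at approx z=70
q=plane(c,[(335+155/7,222+168/7),(335+135/7,222+318/7)],66);print(q.round(1),q.mean(0).round(1))
q=plane(c,[(335+345/7,222+188/7),(335+326/7,222+335/7)],66);print(q.round(1),q.mean(0).round(1))
E
python3 -m crank '[{"slide":[0,0.1,0],"delta_rot":[0,0,0]},{"slide":[0,0.1,0],"delta_rot":[0,0,0]},{"slide":[0,0.1,0],"delta_rot":[0,0,0]},{"slide":[0,0.1,0],"delta_rot":[0,0,0]}]' 0.9 25;python3 -m crank '[{"slide":[0,0,-3],"delta_rot":[0,0,0]},{"slide":[0,0,-8],"delta_rot":[0,0,0]},{"slide":[0,0,-12],"delta_rot":[0,0,0]},{"slide":[0,0,-12],"delta_rot":[0,0,0]}]'; python3 go.py 482 -47.4 100 81.25
```

```text
[[544.7   1.8  62. ]
 [435.8  17.2  62. ]] [490.2546557    9.46969815  62.        ] 109.97741972765466
[[511.4   5.4  66. ]
 [468.2  12.8  66. ]] [489.8   9.1  66. ]
[[503.9 -49.2  66. ]
 [461.7 -41.8  66. ]] [482.8 -45.5  66. ]
time_s: 17.8
eef_pos: [505.5, 262.7, 18.2]
tcp_rot: [-0.334, 3.122, 0.001]
contact_force: [0.6, 0.2, 0.0]
grip_width: 0.14
time_s: 18.3
eef_pos: [508.2, 263.8, 143.3]
tcp_rot: [-0.333, 3.113, 0.004]
contact_force: [-0.1, 0.9, -0.0]
grip_width: 0.138
t 18.3 pos [508.2 263.8 143.3] F [-0.1  0.9 -0. ] g 0.138 j6 0.15
slide cm [  9.19 -29.86   4.19] rot [ 0.2  0.6 21. ]
```

```bash
python3 -m crank '[{"slide":[1.8,-6,0],"delta_rot":[0,0,7]},{"slide":[3.6,-12,0],"delta_rot":[0.2,0.6,14]},{"slide":[5.4,-18,0],"delta_rot":[0.2,0.6,21]},{"slide":[7.2,-24,1],"delta_rot":[0.2,0.6,21]},{"slide":[9.2,-29.9,3]	,"delta_rot":[0.2,0.6,21]}]'; python3 -m crank '[{"slide":[0,0,0],"delta_rot":[0,0,0]},{"slide":[0,0,0],"delta_rot":[0,0,0]}]'; python3 go.py 482 -47.4 76 81.25
```

```text
time_s: 18.92
eef_pos: [482.2, -45.9, 112.6]
tcp_rot: [0.241, 3.131, -0.0]
contact_force: [1.1, -0.1, 0.4]
grip_width: 0.141
time_s: 19.18
eef_pos: [481.5, -45.7, 111.7]
tcp_rot: [0.242, 3.132, 0.001]
contact_force: [0.2, 0.2, 0.1]
grip_width: 0.139
t 19.18 pos [481.5 -45.7 111.7] F [0.2 0.2 0.1] g 0.139 j6 -0.08
slide cm [-0.08 -0.16  3.57] rot [ 0.  -0.  -0.1]
```

```bash
python3 -m crank '[{"slide":[-0.08,-0.15,1.8],"delta_rot":[0,0,0]},{"slide":[-0.08,-0.15,3.5],"delta_rot":[0,0,0]},{"slide":[-0.08,-0.15,3.5],"delta_rot":[0,0,0]}]'; python3 go.py 482 -47.4 65.5 81.25
```

```text
time_s: 19.55
eef_pos: [480.0, -45.8, 73.8]
tcp_rot: [-0.239, -3.127, -0.003]
contact_force: [0.6, 0.2, -0.2]
grip_width: 0.136
t 19.55 pos [480.  -45.8  73.8] F [ 0.6  0.2 -0.2] g 0.136 j6 -0.08
slide cm [-0.23 -0.13  0.83] rot [ 0.1 -0.3  0. ]
```

```bash
python3 -m crank '[{"slide":[-0.2,-0.15,0],"delta_rot":[0.1,-0.3,0]},{"slide":[-0.2,-0.15,0.4],"delta_rot":[0.1,-0.3,0]},{"slide":[-0.2,-0.15,0.75],"delta_rot":[0.1,-0.3,0]},{"slide":[-0.2,-0.15,0.75],"delta_rot":[0.1,-0.3,0]}]'; python3 -m crank '[{"slide":[0,0,0.15],"delta_rot":[0,0,0]},{"slide":[0,0,0.15],"delta_rot":[0,0,0]}]'; python3 go.py 482 -47.5 65.5 81.25
```

```text
time_s: 20.05
eef_pos: [482.1, -47.3, 66.7]
tcp_rot: [0.239, 3.132, 0.001]
contact_force: [-0.3, 1.5, 1.6]
grip_width: 0.144
time_s: 20.3
eef_pos: [482.5, -47.2, 65.6]
tcp_rot: [0.239, 3.131, 0.002]
contact_force: [0.5, 2.0, 2.1]
grip_width: 0.14
t 20.3 pos [482.5 -47.2  65.6] F [0.5 2.  2.1] g 0.14 j6 -0.08
slide cm [ 0.04 -0.04  0.01] rot [0.1 0.1 0. ]
```

```bash
python3 -m crank '[{"slide":[0,0,0],"delta_rot":[0,0,0]},{"slide":[0,0,0],"delta_rot":[0,0,0]},{"slide":[0,0,0],"delta_rot":[0,0,0]}]' 0.68; python3 -m crank '[{"slide":[0,0,-2],"delta_rot":[0,0,0]},{"slide":[0,0,-2.8],"delta_rot":[0,0,0]}]';  python3 -m crank '[{"slide":[0,0,0],"delta_rot":[0,0,0]},{"slide":[0,0,0],"delta_rot":[0,0,0]},{"slide":[0,0,0],"delta_rot":[0,0,0]},{"slide":[0,0,0],"delta_rot":[0,0,0]}]' 1; python3 go.py 481.7 -47.5 80 81.25
python3 - <<'E'
from station import bot
from h import *
b=bot.camera("side")
cv2.imwrite("pics/a6.png",crop(b["img"],310,185,90,70,6)[:,:,::-1])
E
```

```text
time_s: 20.68
eef_pos: [482.2, -47.3, 65.3]
tcp_rot: [0.24, 3.131, 0.001]
contact_force: [0.1, -0.8, 0.7]
grip_width: 0.318
time_s: 20.92
eef_pos: [482.8, -47.6, 94.2]
tcp_rot: [0.24, 3.13, 0.0]
contact_force: [0.2, 1.1, -0.7]
grip_width: 0.319
time_s: 21.42
eef_pos: [482.5, -47.5, 93.7]
tcp_rot: [0.24, 3.131, 0.001]
contact_force: [0.1, -0.5, 0.7]
grip_width: 0.003
t 21.43 pos [482.5 -47.5  93.7] F [ 0.1 -0.5  0.7] g 0.003 j6 -0.08
slide cm [ 0.08 -0.01  1.37] rot [ 0.   0.1 -0. ]
```

View pics/a6.png

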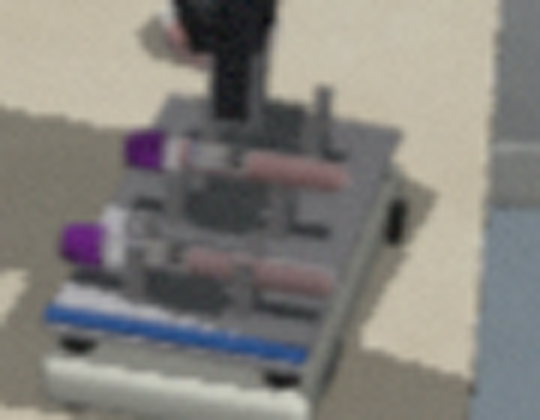

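Both clips now show as grey bands in front of the long tube. The middle tube lies on its bumps. Pressing it.

```bash
python3 - <<'E'
from station import bot
from h import *
b=bot.camera("side")
p=plane(b,[(330.8,209.7),(368,215)],74); print(p.round(1)[:,:2],p.mean(0).round(1),np.linalg.norm(p[0]-p[1]))
E
python3 -m crank '[{"slide":[0.08,0,1.5],"delta_rot":[0,0,0]},{"slide":[0.12,0,2.2],"delta_rot":[0,0,0]},{"slide":[0.18,0,2.6],"delta_rot":[0,0,0]},{"slide":[0.22,0,2.85],"delta_rot":[0,0,0]},{"slide":[0.25,0,3.05],"delta_rot":[0,0,0]}]'; python3 -m crank '[{"slide":[0.15,0,0.3],"delta_rot":[0,0.2,0]},{"slide":[0.2,0,0.5],"delta_rot":[0,0.2,0]},{"slide":[0.25,0,0.65],"delta_rot":[0,0.2,0]}]'
```

```text
[[529.  -50.3]
 [436.4 -38.9]] [482.7 -44.6  74. ] 93.24210335195876
time_s: 22.15
eef_pos: [482.7, -47.7, 66.8]
tcp_rot: [0.239, 3.124, -0.001]
contact_force: [-1.1, -0.1, 13.8]
grip_width: 0.003
time_s: 22.52
eef_pos: [482.2, -47.7, 61.8]
tcp_rot: [0.239, 3.123, -0.001]
contact_force: [2.5, -0.3, 5.2]
grip_width: -0.002
```

Snapped as before (13.8 → 5.2 N). Pressing to a firm seat, then lifting.

```bash
python3 -m crank '[{"slide":[0,0,0.3],"delta_rot":[0,0,0]},{"slide":[0,0,0.6],"delta_rot":[0,0,0]},{"slide":[0,0,0.6],"delta_rot":[0,0,0]}]'|egrep 'eef|cont'; python3 -m crank '[{"slide":[0.05,0,0.3],"delta_rot":[0,0,0]},{"slide":[0.05,0,0.4],"delta_rot":[0,0,0]}]'|egrep 'eef|cont'; python3 -m crank '[{"slide":[0,0,-3],"delta_rot":[0,0,0]},{"slide":[0,0,-7],"delta_rot":[0,0,0]},{"slide":[0,0,-9],"delta_rot":[0,0,0]}]' 0.6;  python3 go.py 488 305.5 60 102.3
```

```text
eef_pos: [482.4, -47.8, 58.1]
contact_force: [-5.0, 0.6, 12.9]
eef_pos: [482.5, -47.8, 57.9]
contact_force: [-7.6, 1.7, 23.6]
time_s: 23.52
eef_pos: [481.8, -47.6, 149.3]
tcp_rot: [0.238, 3.118, -0.003]
contact_force: [-0.7, -0.2, 0.5]
grip_width: 0.401
t 23.52 pos [481.8 -47.6 149.3] F [-0.7 -0.2  0.5] g 0.401 j6 -0.09
slide cm [ 4.87 35.01  8.83] rot [ -0.2   0.8 -21. ]
```

```bash
python3 -m crank '[{"slide":[0.8,6,0],"delta_rot":[0,0.8,-7]},{"slide":[1.6,12,0],"delta_rot":[0,0.8,-14]},{"slide":[2.5,18,1],"delta_rot":[-0.2,0.8,-21]},{"slide":[3.3,24,2],"delta_rot":[-0.2,0.8,-21]},{"slide":[4.2,30,4],"delta_rot":[-0.2,0.8,-21]}]'; python3 go.py 488 305.5 60 102.3
```

```text
time_s: 24.15
eef_pos: [486.2, 255.8, 108.3]
tcp_rot: [-0.336, 3.123, -0.0]
contact_force: [0.5, 0.5, 0.3]
grip_width: 0.401
t 24.15 pos [486.2 255.8 108.3] F [0.5 0.5 0.3] g 0.401 j6 0.15
slide cm [-1.23  4.82  4.83] rot [-0.  0. -0.]
```

```bash
python3 -m crank '[{"slide":[-1.2,4.8,1.5],"delta_rot":[0,0,0]},{"slide":[-1.2,4.8,4],"delta_rot":[0,0,0]},{"slide":[-1.2,4.8,4.5],"delta_rot":[0,0,0]},{"slide":[-1.2,4.8,4.5],"delta_rot":[0,0,0]}]'; python3 go.py 488 305.5 16 102.3
```

```text
time_s: 24.65
eef_pos: [487.1, 304.5, 62.5]
tcp_rot: [0.335, -3.122, 0.001]
contact_force: [-1.0, -0.7, 0.1]
grip_width: 0.398
t 24.65 pos [487.1 304.5  62.5] F [-1.  -0.7  0.1] g 0.398 j6 0.23
slide cm [-0.12  0.09  4.65] rot [-0.  -0.1 -0.1]
```

```bash
python3 -m crank '[{"slide":[-0.1,0.1,1.5],"delta_rot":[0,0,0]},{"slide":[-0.1,0.1,3],"delta_rot":[0,0,0]},{"slide":[-0.1,0.1,4.6],"delta_rot":[0,0,0]},{"slide":[-0.1,0.1,4.6],"delta_rot":[0,0,0]}]';python3 -m crank '[{"slide":[0,0,0],"delta_rot":[0,0,0]},{"slide":[0,0,0],"delta_rot":[0,0,0]},{"slide":[0,0,0],"delta_rot":[0,0,0]},{"slide":[0,0,0],"delta_rot":[0,0,0]}]' 0.9 25;python3 -m crank '[{"slide":[0,0,-3],"delta_rot":[0,0,0]},{"slide":[0,0,-8],"delta_rot":[0,0,0]},{"slide":[0,0,-12],"delta_rot":[0,0,0]},{"slide":[0,0,-12],"delta_rot":[0,0,0]}]'; python3 go.py 472.8 -104.8 110 81.25; python3 cap.py
```

```text
time_s: 25.15
eef_pos: [485.9, 304.5, 13.8]
tcp_rot: [0.334, -3.118, 0.004]
contact_force: [0.2, 0.0, -0.4]
grip_width: 0.398
time_s: 25.65
eef_pos: [486.2, 304.7, 14.3]
tcp_rot: [0.334, -3.119, 0.003]
contact_force: [-0.2, -0.4, 1.0]
grip_width: 0.141
time_s: 26.15
eef_pos: [489.8, 306.5, 139.7]
tcp_rot: [-0.334, 3.119, 0.002]
contact_force: [0.3, 0.4, 0.1]
grip_width: 0.136
t 26.15 pos [489.8 306.5 139.7] F [0.3 0.4 0.1] g 0.136 j6 0.23
slide cm [ 10.38 -39.84   2.9 ] rot [ 0.1  0.2 21. ]
top purple [ 97.7 122.1] 43
top purple [ 83.7 129.1] 47
top purple [127.1 139.7] 54
top purple [357.8 233.5] 55
top purple [385.3 242.5] 58
side purple [160.7 360. ] 108
side purple [124.1 387.5] 191
```

```bash
python3 -m crank '[{"slide":[1.5,-6,0],"delta_rot":[0,0,7]},{"slide":[3,-12,0],"delta_rot":[0.1,0.2,14]},{"slide":[4.6,-18,0],"delta_rot":[0.1,0.2,21]},{"slide":[6.2,-24,0],"delta_rot":[0.1,0.2,21]},{"slide":[7.8,-30,0]	,"delta_rot":[0.1,0.2,21]}]'; python3 go.py 471.4 -104.8 110 81.25
```

```text
time_s: 26.88
eef_pos: [472.8, -6.1, 133.4]
tcp_rot: [-0.239, -3.123, 0.007]
contact_force: [0.6, -0.4, -1.0]
grip_width: 0.142
t 26.88 pos [472.8  -6.1 133.4] F [ 0.6 -0.4 -1. ] g 0.142 j6 0.0
slide cm [-1.39 -9.76  2.37] rot [-0.3 -0.5 -0. ]
```

```bash
python3 -m crank '[{"slide":[-0.7,-5,0],"delta_rot":[-0.3,-0.5,0]},{"slide":[-1.4,-9.8,1],"delta_rot":[-0.3,-0.5,0]},{"slide":[-1.4,-9.8,2.5],"delta_rot":[-0.3,-0.5,0]},{"slide":[-1.4,-9.8,4],"delta_rot":[-0.3,-0.5,0]},{"slide":[-1.4,-9.8,4]	,"delta_rot":[-0.3,-0.5,0]}]'; python3 go.py 471.4 -104.8 66 81.25; python3 - <<'E'
from station import bot
from h import *
b=bot.camera("side")
cv2.imwrite("pics/a7.png",crop(b["img"],310,165,90,80,7)[:,:,::-1])
E
```

```text
time_s: 27.5
eef_pos: [469.3, -103.3, 90.9]
tcp_rot: [-0.236, -3.126, -0.004]
contact_force: [-0.4, 0.0, 0.7]
grip_width: 0.136
t 27.5 pos [ 469.3 -103.3   90.9] F [-0.4  0.   0.7] g 0.136 j6 -0.21
slide cm [-0.25 -0.13  2.48] rot [ 0.1 -0.4  0.1]
```

View pics/a7.png

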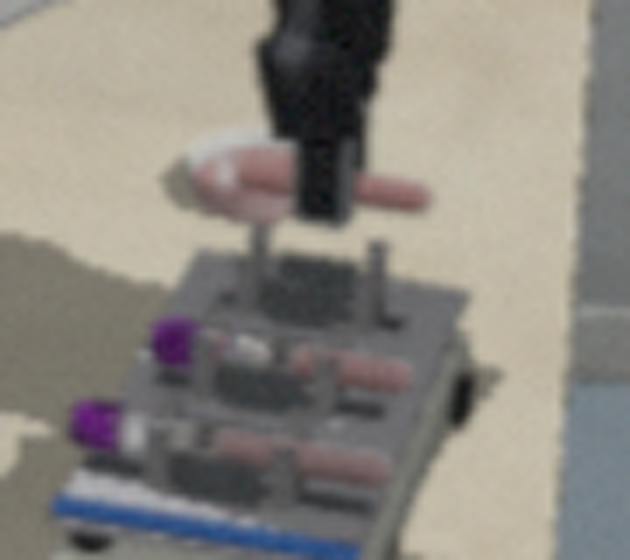

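Long and middle tubes each show two clip bands over them. The short tube is held above its station, with its bottom end at about (371.4,193.1).

```bash
python3 - <<'E'
from station import bot
from h import *
b=bot.camera("side"); p=plane(b,[(371.4,193.1),(340.7,189.6)],100.6); print(p.round(1),np.linalg.norm(p[0]-p[1]))
th=np.radians(-8.75);print("mid from bottom",p[0][:2]+38.7*np.array([np.cos(th),np.sin(th)]), bot.get_state()["eef_pos"])
E
python3 -m crank '[{"slide":[-0.25,-0.13,0.6],"delta_rot":[0.1,-0.4,0.1]},{"slide":[-0.25,-0.13,1.2],"delta_rot":[0.1,-0.4,0.1]},{"slide":[-0.25,-0.13,1.6],"delta_rot":[0.1,-0.4,0.1]},{"slide":[-0.25,-0.13,1.6],"delta_rot":[0.1,-0.4,0.1]}]';  python3 go.py 471.4 -104.8 65.5 81.25
```

```text
[[ 433.7  -99.3  100.6]
 [ 511.5 -106.   100.6]] 78.02804940964242
mid from bottom [ 471.9964281  -105.13845437] [ 470.97565873 -103.85526333   93.15736595]
time_s: 28.1
eef_pos: [472.8, -105.3, 76.6]
tcp_rot: [0.239, 3.129, -0.002]
contact_force: [-0.0, -0.4, 0.5]
grip_width: 0.143
t 28.1 pos [ 472.8 -105.3   76.6] F [-0.  -0.4  0.5] g 0.143 j6 -0.21
slide cm [0.15 0.03 1.11] rot [-0.   0.2  0. ]
```

```bash
python3 -m crank '[{"slide":[0.15,0.03,0.5],"delta_rot":[0,0.2,0]},{"slide":[0.15,0.03,0.9],"delta_rot":[0,0.2,0]},{"slide":[0.15,0.03,1.1],"delta_rot":[0,0.2,0]},{"slide":[0.15,0.03,1.15],"delta_rot":[0,0.2,0]}]';  python3 go.py 471.4 -104.8 64.5 81.25
```

```text
time_s: 28.6
eef_pos: [471.3, -104.8, 64.9]
tcp_rot: [0.239, 3.132, -0.001]
contact_force: [-0.6, -0.1, -0.5]
grip_width: 0.144
t 28.6 pos [ 471.3 -104.8   64.9] F [-0.6 -0.1 -0.5] g 0.144 j6 -0.2
slide cm [-0.01 -0.    0.04] rot [-0.  0.  0.]
```

```bash
python3 -m crank '[{"slide":[0,0,0.1],"delta_rot":[0,0,0]},{"slide":[0,0,0.12],"delta_rot":[0,0,0]}]'; python3 -m crank '[{"slide":[0,0,0.1],"delta_rot":[0,0,0]},{"slide":[0,0,0.1],"delta_rot":[0,0,0]}]'
```

```text
time_s: 28.85
eef_pos: [471.5, -104.9, 64.0]
tcp_rot: [0.239, 3.132, -0.001]
contact_force: [-0.2, -0.1, 1.3]
grip_width: 0.143
time_s: 29.1
eef_pos: [471.5, -104.9, 63.2]
tcp_rot: [0.239, 3.132, -0.001]
contact_force: [-0.5, -0.0, 1.8]
grip_width: 0.138
```

```bash
python3 -m crank '[{"slide":[0,0,0],"delta_rot":[0,0,0]},{"slide":[0,0,0],"delta_rot":[0,0,0]},{"slide":[0,0,0],"delta_rot":[0,0,0]}]' 0.68; python3 -m crank '[{"slide":[0,0,-2],"delta_rot":[0,0,0]},{"slide":[-0.1,0,-3],"delta_rot":[0,0,0]},{"slide":[-0.2,0,-3],"delta_rot":[0,0,0]}]';  python3 -m crank '[{"slide":[0,0,0],"delta_rot":[0,0,0]},{"slide":[0,0,0],"delta_rot":[0,0,0]},{"slide":[0,0,0],"delta_rot":[0,0,0]},{"slide":[0,0,0],"delta_rot":[0,0,0]}]' 1; python3 go.py 473.2 -104.8 80 81.25
```

```text
time_s: 29.48
eef_pos: [471.4, -104.8, 62.9]
tcp_rot: [0.239, 3.132, -0.001]
contact_force: [0.7, -0.5, -0.0]
grip_width: 0.321
time_s: 29.85
eef_pos: [474.3, -105.4, 93.9]
tcp_rot: [0.239, 3.13, -0.002]
contact_force: [-0.4, -0.2, 0.9]
grip_width: 0.313
time_s: 30.35
eef_pos: [474.1, -105.3, 93.6]
tcp_rot: [0.239, 3.13, -0.002]
contact_force: [0.2, 0.2, -0.0]
grip_width: -0.002
t 30.35 pos [ 474.1 -105.3   93.6] F [ 0.2  0.2 -0. ] g -0.002 j6 -0.2
slide cm [0.1  0.04 1.36] rot [-0.1  0.1  0. ]
```

```bash
python3 -m crank '[{"slide":[0.08,0.04,1.5],"delta_rot":[0,0,0]},{"slide":[0.12,0.04,2.2],"delta_rot":[0,0,0]},{"slide":[0.18,0.04,2.6],"delta_rot":[0,0,0]},{"slide":[0.22,0.04,2.85],"delta_rot":[0,0,0]},{"slide":[0.25,0.04,3.05],"delta_rot":[0,0,0]}]'; python3 -m crank '[{"slide":[0.15,0,0.3],"delta_rot":[0,0.2,0]},{"slide":[0.2,0,0.5],"delta_rot":[0,0.2,0]},{"slide":[0.25,0,0.65],"delta_rot":[0,0.2,0]}]'
```

```text
time_s: 30.98
eef_pos: [474.1, -105.2, 66.4]
tcp_rot: [0.238, 3.124, -0.004]
contact_force: [-0.7, 1.0, 12.0]
grip_width: -0.002
time_s: 31.35
eef_pos: [473.5, -105.2, 61.2]
tcp_rot: [0.238, 3.123, -0.004]
contact_force: [1.7, -0.3, 5.9]
grip_width: 0.0
```

Snapped. Pressing firm, then backing off clear (over the tray side) for a final look.

```bash
python3 -m crank '[{"slide":[0,0,0.3],"delta_rot":[0,0,0]},{"slide":[0,0,0.6],"delta_rot":[0,0,0]},{"slide":[0,0,0.6],"delta_rot":[0,0,0]}]'|egrep 'eef|cont'; python3 -m crank '[{"slide":[0.05,0,0.3],"delta_rot":[0,0,0]},{"slide":[0.05,0,0.4],"delta_rot":[0,0,0]}]'|egrep 'eef|cont'; python3 -m crank '[{"slide":[0,0,-4],"delta_rot":[0,0,0]},{"slide":[0,0,-10],"delta_rot":[0,0,0]},{"slide":[0,0,-14],"delta_rot":[0,0,0]},{"slide":[5,5,-14],"delta_rot":[0,0,0]},{"slide":[10,10,-14],"delta_rot":[0,0,0]}]'; python3 -m crank '[{"slide":[3,6,0],"delta_rot":[0,0,0]},{"slide":[4,12,0],"delta_rot":[0,0,0]},{"slide":[4,18,0],"delta_rot":[0,0,0]},{"slide":[4,24,0],"delta_rot":[0,0,0]},{"slide":[4,29,0],"delta_rot":[0,0,0]}]'; python3 cap.py; python3 - <<'E'
from h import *
t=cv2.imread("pics/last_top.png");s=cv2.imread("pics/last_side.png")
cv2.imwrite("pics/a8.png",np.vstack([crop(t,330,222,106,75,5),crop(s,310,185,106,75,5)])[:600])
big=np.hstack([crop(t,330,222,106,75,7)[:, :],]); cv2.imwrite("pics/f.png",np.hstack([crop(t,332,224,100,72,4),crop(s,312,187,100,72,4)]))
E
```

```text
eef_pos: [473.8, -105.5, 58.0]
contact_force: [-5.2, 1.0, 15.7]
eef_pos: [473.9, -105.8, 57.9]
contact_force: [-7.4, 1.9, 23.5]
time_s: 32.6
eef_pos: [397.4, -3.4, 196.0]
tcp_rot: [0.241, 3.121, -0.006]
contact_force: [-0.0, 1.2, 1.1]
grip_width: -0.0
time_s: 33.22
eef_pos: [401.5, 291.3, 193.2]
tcp_rot: [0.238, 3.122, -0.008]
contact_force: [1.4, -0.8, -0.3]
grip_width: 0.0
top purple [ 97.6 122. ] 40
top purple [ 83.5 129. ] 44
top purple [127.  139.7] 52
top purple [357.8 233.6] 53
top purple [385.5 242.5] 55
side purple [334.2 213.4] 29
side purple [323.3 225.3] 31
side purple [160.8 360. ] 109
side purple [124.1 387.4] 191
```

View pics/f.png

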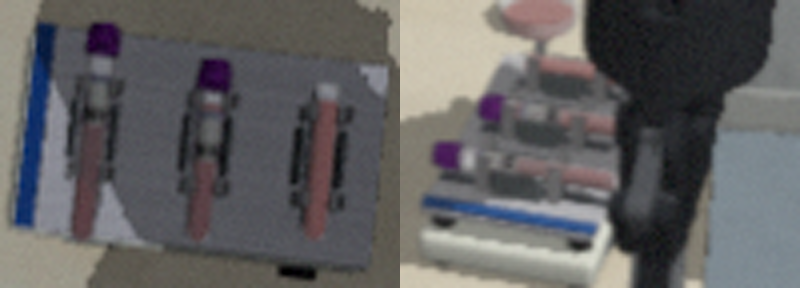

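The top view shows all three tubes straight in their stations. Quick check of their centring.

```bash
python3 - <<'E'
from station import bot
from h import *
c=bot.camera("top"); th=np.radians(-8.75);X=np.array([np.cos(th),np.sin(th)]);Y=np.array([-X[1],X[0]]);C=np.array([481.7,-47.5])
for n,k,P in(("long",58,[(358,230),(353,283.5)]),("mid",0,[(386,238.75),(381.75,284)]),("short",-58,[(413.75,245),(411,284)])):
    p=plane(c,P,62)[:,:2]; d=p.mean(0)-C-k*Y; v=p[0]-p[1]; print(n,"off along/across",(d@X).round(1),(d@Y).round(1),"len",np.linalg.norm(v).round(1),"ang",np.degrees(np.arctan2(v[1],v[0])).round(1))
E
```

```text
long off along/across -0.1 -0.7 len 109.3 ang -7.5
mid off along/across -2.4 -0.7 len 92.2 ang -8.0
short off along/across -1.7 -0.6 len 79.2 ang -7.1
```

```bash
python3 - <<'E'
from station import bot
from h import *
th=np.radians(-8.75);X=np.array([np.cos(th),np.sin(th)])
C=np.array([481.7,-47.5])
for n,P in(("top",[(357.8,233.6),(385.5,242.5)]),("side",[(323.3,225.3),(334.2,213.4)])):
    c=bot.camera(n); p=plane(c,P,62)[:,:2]; a=(p-C)@X; print(n,a.round(1),"diff (9 expected)",(a[0]-a[1]).round(1))
E
```

```text
top [47.1 35.9] diff (9 expected) 11.2
side [49.8 39.5] diff (9 expected) 10.2
```

```bash
python3 -c "
from station import bot; print(bot.finish_job(), bot.get_state()['time_s'])"
```

```text
the job is handed in; nothing more can be done
the job is handed in; nothing more can be done
```

All three tubes are seated in their clips and the job is handed in, at about 34 s on the robot's clock. The longest is next to the blue strip, the middle one in the middle, and the shortest at the other end.

- **Pressing:** each tube snapped at about 12–14 N. The force then dropped to 5–6 N, and I pressed on to about 23.5 N against the firm stop. Grip was 25 N throughout.
- **Clips:** the pictures show both clips over the long and middle tubes. The arm hid part of the short tube in the last side view. Its seating rests on the same force and height readings as the other two (tip at 57.9 mm) and on the top view.
- **Centring:** in the last top view the long tube is about 0 mm off along its length, the middle about −2 mm, and the short about −2 mm. All three are less than 1 mm off sideways. Camera error is about 1–2 mm. A cap-to-cap check from both cameras agrees that the middle tube sits 1–2 mm off compared with the long one; I left it there.
- **One problem, mended:** my first press on the long tube slid it about 5 mm along its length without snapping it. I gripped it again, recentred it and pressed in a continuous move.
- **Bystanders:** I didn't go near the bottle, dish, marker or forceps, but I made no separate final check of their positions.

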